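# Fit the keyed rotor and clamp disc on a mixer drive

## Robot

A 6-joint arm with a two-finger parallel gripper is mounted at the origin on a cart in front of the work surface, level with it; the furniture and walls round the work are solid. World frame = base frame: x ahead of the robot, y to its left, z up, the work surface at z = 0. Lengths are in m, angles in rad, forces in N, time in s.
With the tool pointing down it reaches from about 0.425 to 0.95 m from the base axis. Payload 3.5 kg.
Tool frame: the origin (TCP) lies between the finger pads; the fingertips stand 22 mm ahead of it and the grasp point (between the pads) lies 3 mm ahead of it (ctrl.nose_length is the z of the fingertips in the tool frame, in m); z points along the fingers, y is the line along which they close (so a half turn about z gives the same grasp; the last joint's range is limited). The gripper opens to 85 mm and grips with 20 to 120 N. Pads are 22 mm wide; open, the fingers measure 114 mm over their backs; the gripper's body (76 mm by 85 mm) begins 54 mm behind the grasp point. The pads swing forward as they close: fully open they stand 13 mm farther back than shut.
Start: joints at [1.04, 0.286, 1.577, -0, 1.279, -0.15], TCP at [0.251, 0.627, 0.253] pointing down, gripper open.
Joint ranges: [-2.77, 2.77], [-0.9, 2.22], [0.21, 2.48], [-1.53, 4.67], [0.24, 2.81], [-2.84, 2.84]. Speed limits (rad/s): [2.79, 2.79, 3.14, 3.14, 3.14, 3.14].

## Interface

Orientations are given as a unit quaternion [x, y, z, w].
In Python, from plant import ctrl gives the robot as it stands. The module is installed in compiled form; this text tells all that it offers.
- The arm moves only by the tool send_rows, never from a script. Its argument "rows" is text: rows parted by semicolons, each of 7 numbers parted by spaces: the turn, a rotation vector about the tool's x, y, z in degrees, then the shift along the tool's x, y, z in mm, then the opening, from -1 (shut) to 1 (fully open). A call has 1 to 8 rows; each row is the pose to reach, as a shift and turn from the pose commanded when the call began, along the tool's axes at that moment; what a row does not reach only later rows make up. A row lasts 1/8 s, in which the tool goes at most 62.5 mm and 10.7 degrees, less where a joint would pass 70% of its speed; a pose out of reach is approached as far as the arm can. A call with a gripper value outside its range is refused whole. The fingers move at their own pace and stop on an object; "grip_force" is the grip in N (left out, the last holds). Time passes only in rows, so rows that repeat a pose let the fingers close. It gives the time, the measured TCP pose, the force, the opening and the grip force at its end, in the units of the state.
- ctrl.get_state(): the state, without advancing time (a new reading comes with each control period).
- ctrl.read_camera(name): name is "scene" or "top" or "wrist"; returns a dict with "color" (384x512x3 uint8, red, green, blue), "fx", "fy", "cx", "cy" (pixels), "extrinsics" (4x4, takes a point from world to camera coordinates). Camera axes: x right, y down, z forward; pixel columns grow to the right and rows downward; lengths in m; the calibration is good to about 2 mm. The wrist camera is an equidistant fisheye: a pixel r from the principal point sees the ray r / f radians off the axis. A picture is of the moment at which its call begins. There is no depth.
- ctrl.sign_off(): hands the job in; it is judged then, once.
Trained networks look in a picture, given as the dict that the camera call returned (one of the last four; its "shot" number tells which), for a name from the list of things; names that differ only in an ending like _2 or _b are one class to them, and where a whole thing is asked for, a point or a joint stands for the part that bears it (a point fixed in the world has none). Each returns a list of dicts, best first, with "p" (0 to 1); they miss things now and then, are a little off and sometimes report something else, mostly with a low value. They report only what shows in the picture. A call takes as long as a camera call. They do not tell look-alikes from the thing itself.
- ctrl.look_for(picture, target): "position" ([x, y, z] in m, in the coordinates of the camera as it stood for that picture, good to about 4 mm: the middle of the surface that is visible of it).
The state is a dict: "time": time; "qpos": joint angles; "dq": joint speeds; "joint_efforts": joint torques, N m; "eef_pos": TCP position; "tcp_rot": TCP orientation; "contact_force": force on the tool from outside, world axes, zero at the start; "wrist_torque": the same for the moment, N m; "opening": opening from 0.0 (shut) to 1.0 (fully open); "finger_force": force on a finger pad.
Only numpy, scipy, OpenCV 4.12 (cv2) and the standard library are available. Lean on these libraries where they do the work, as an engineer would, in place of code of your own. Each camera call takes 0.05 s, during which the arm holds its last target. There are 200 camera calls.

## Task

Fit the four-armed vial rotor over the post of the mixer drive, turning it until its keyway finds the key on the post and it goes fully down onto the deck; then fit the round clamp disc over the same post in the same way, fully down onto the rotor's hub. The post's key has stopped somewhere to one side or the other of the drive's front, so feel or look for it. Leave both parts lying level and released, and leave the flask, the watch dish and the timer where they stand.

Things in the scene. Friction and masses are not known exactly. Their poses are not given: they have to be found in the camera images.
- drive: mixer drive, fixed to the bench: white square case 160 x 160 mm with a grey deck, 45 mm high overall. Origin: centre of its underside, on the axis of the post; z up; -x is its front (black knob and switch). The rotor, fully home, has its underside on the deck, 45 mm above this origin; the clamp disc, fully home, has its underside on the rotor's hub, 75 mm above it.
- deck (a point): centre of the deck, where the steel post (22 mm diameter) stands. A key, 10 mm wide, juts from the post's side to 18 mm from the axis and runs from the deck to 46 mm above it. It points to the drive's front (-x), give or take up to 40 degrees (0.7 rad) round the post: it differs each time and is not reported. A brake holds the post and key still (it resists 2 N m).
- post_top (a point): centre of the post's top, 63 mm above the deck. The uppermost 17 mm have no key: they are round, the last 8 mm tapering to 10 mm diameter. A part put on with its keyway away from the key rests on the key's upper end, its underside 46 mm above the deck; it can go down only while its keyway is within about 0.09 rad of the key.
- rotor: four-armed vial rotor, aluminium, about 0.22 kg, 158 mm across, lying on the bench hub up. Square hub 50 x 50 mm, 30 mm high, flat sides square to the body's x and y axes: grip across either pair. Arms 8 mm high run out diagonally to cups 28 mm wide, 14 mm high, centred 65 mm from the axis. Origin: centre of the underside, on the axis of the upright 25 mm bore; z up.
- rotor_keyway (a point): the rotor's keyway at the top of its hub: a slot 13 mm wide, open from top to underside, leading from the bore along the body's -x axis to 20 mm from the axis; this point is 16 mm from the axis, 30 mm above the underside
- disc: round clamp disc, aluminium, about 0.20 kg: plate 84 mm in diameter, 8 mm thick, with a square hub 50 x 50 mm in its middle, 34 mm high overall, lying on the bench hub up. Hub sides are flat and square to the body's x and y axes: grip across either pair, above the plate. Origin: centre of the underside, on the axis of the upright 25 mm bore; z up.
- disc_keyway (a point): the disc's keyway at the top of its hub: a slot 13 mm wide, open from top to underside, leading from the bore along the body's -x axis to 20 mm from the axis; this point is 16 mm from the axis, 34 mm above the underside
- flask: small round glass flask with stopper, 55 mm wide, 71 mm high, loose bystander; origin: centre of its underside
- watch_dish: shallow glass dish, 74 mm across, 12 mm high, loose bystander; origin: centre of its underside
- timer: small sand timer, 34 mm wide, 95 mm high, standing, loose bystander; origin: centre of its underside
Things that resemble listed ones, but are neither listed nor needed, are in the scene too. Leave any blue, pink or turquoise look-alike of the disc alone.

How it is judged:
By the outcome, as a careful person would: the job done as asked, in the order asked, and still so for the second after the job is handed in, with the robot touching nothing.
It also fails if it takes over 72 s, if anything falls off the work surface, if the arm or the gripper's body presses on something with over 40 N, if the wrist force passes 120 N, or if a joint passes its speed limit or range.

## Working session

There is one attempt and no reset: what is moved stays moved. The work goes in short steps, Python scripts to look and compute and a tool call to move; the robot and the scene stay as the last step left them, time stands still between calls to the robot, and variables do not carry over. Pictures are saved under pics/ and viewed, at most 10 in all, crops included, and the job is handed in when it is done.

Besides the shell and the picture viewer there is one more tool, called after "Request:" as a command line: name --argument value ..., lists and objects as JSON in quotes. send_rows: Moves the arm, as the interface text tells. Its arguments: {"type":"object","properties":{"rows":{"type":"string"},"grip_force":{"type":"number"}},"required":["rows"]}

```bash
mkdir -p pics; cat > h.py <<'E'
import numpy as np, cv2
from scipy.spatial.transform import Rotation as R
from plant import ctrl
def w(cam,p):
    E=np.array(cam["extrinsics"]); return E[:3,:3].T@(np.array(p)-E[:3,3])
def pix2w(cam,u,v,z):
    E=np.array(cam["extrinsics"]); d=np.array([(u-cam["cx"])/cam["fx"],(v-cam["cy"])/cam["fy"],1])
    d=E[:3,:3].T@d; c=-E[:3,:3].T@E[:3,3]; return c+d*(z-c[2])/d[2]
def proj(cam,p):
    E=np.array(cam["extrinsics"]); q=E[:3,:3]@np.array(p)+E[:3,3]
    return np.array([cam["fx"]*q[0]/q[2]+cam["cx"],cam["fy"]*q[1]/q[2]+cam["cy"]])
def find(cam,names,n=4):
    for t in names:
        for r in ctrl.look_for(cam,t)[:n]:
            P=w(cam,r["position"]); print(t,round(r["p"],2),P.round(4))
def save(cam,name,crop=None,s=1):
    im=cam["color"][:,:,::-1]
    if crop: im=im[crop[1]:crop[3],crop[0]:crop[2]]
    cv2.imwrite("pics/"+name,cv2.resize(im,None,fx=s,fy=s,interpolation=cv2.INTER_CUBIC))
E
python3 - <<'E'
from h import *
c=ctrl.read_camera("top"); s=ctrl.read_camera("scene")
a=np.hstack([c["color"],s["color"]])[:,:,::-1]
cv2.imwrite("pics/a.png",cv2.resize(c["color"][:,:,::-1],None,fx=1.5,fy=1.5)); save(s,"b.png",None,1.5)
find(c,["drive","deck","post_top","rotor","rotor_keyway","disc","disc_keyway","flask","watch_dish","timer"])
print(ctrl.get_state()); print(c["fx"],c["extrinsics"])
E
```

```text
drive 0.59 [0.5675 0.0422 0.0441]
drive 0.42 [ 0.4195 -0.2841  0.0202]
deck 0.96 [0.5664 0.0371 0.0461]
post_top 0.75 [0.5643 0.0449 0.0416]
rotor 0.83 [ 0.4228 -0.2851  0.0149]
rotor_keyway 0.87 [ 0.4226 -0.2825  0.017 ]
disc 0.85 [0.3268 0.4517 0.0141]
disc 0.71 [0.4479 0.3577 0.01  ]
disc 0.63 [0.451  0.5076 0.0148]
disc 0.58 [0.4288 0.2213 0.0066]
disc_keyway 0.8 [0.4496 0.5052 0.0156]
disc_keyway 0.73 [0.4467 0.3571 0.008 ]
disc_keyway 0.69 [0.3208 0.4509 0.0116]
disc_keyway 0.58 [0.4268 0.2155 0.0056]
flask 0.58 [0.3928 0.1128 0.0342]
flask 0.21 [0.4493 0.3589 0.0119]
watch_dish 0.8 [ 0.4039 -0.0337  0.0052]
{'time': 0.6, 'qpos': array([ 1.03998369e+00,  2.86269120e-01,  1.57666664e+00,  4.54362604e-05,
        1.27858301e+00, -1.49972810e-01]), 'dq': array([ 0.00113465,  0.00147753,  0.00080906,  0.00123142,  0.00132133,
       -0.00066925]), 'joint_efforts': array([-3.24346556e-04, -4.05666018e+01, -2.92742407e+01, -1.40681595e-04,
        6.21793151e-04,  4.64197299e-06]), 'eef_pos': array([0.25084626, 0.62666374, 0.25336357]), 'tcp_rot': array([ 1.89277662e-01,  9.81923604e-01,  4.20853682e-05, -8.17379407e-06]), 'contact_force': array([-0.56983701,  0.4445581 , -0.39105863]), 'wrist_torque': array([0.07193294, 0.01179373, 0.01677207]), 'finger_force': 0.0, 'opening': 1.0015791819244184}
367.9652301690389 [[ 2.89812533e-02 -9.99572567e-01  3.84318415e-03  6.31058255e-02]
 [-9.94903384e-01 -2.92169300e-02 -9.65071419e-02  5.20921646e-01]
 [ 9.65781776e-02 -1.02669898e-03 -9.95324872e-01  1.23612492e+00]
 [ 0.00000000e+00  0.00000000e+00  0.00000000e+00  1.00000000e+00]]
```

View pics/a.png

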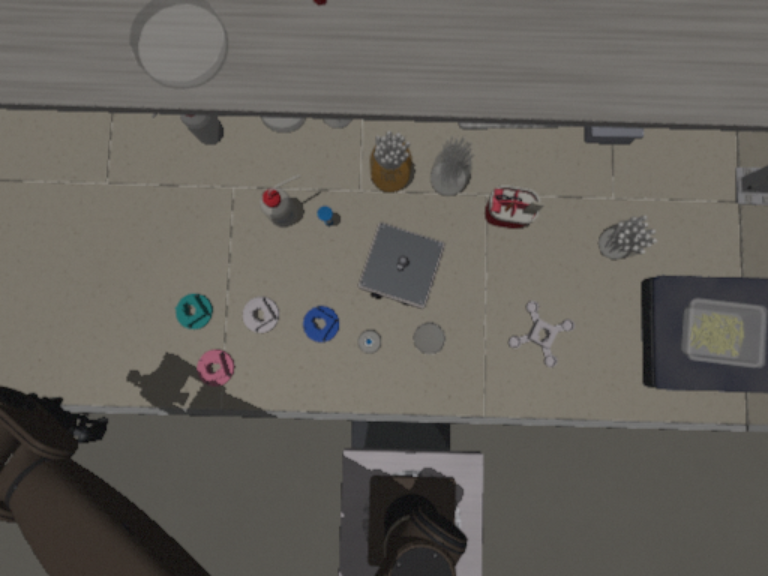

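View pics/b.png

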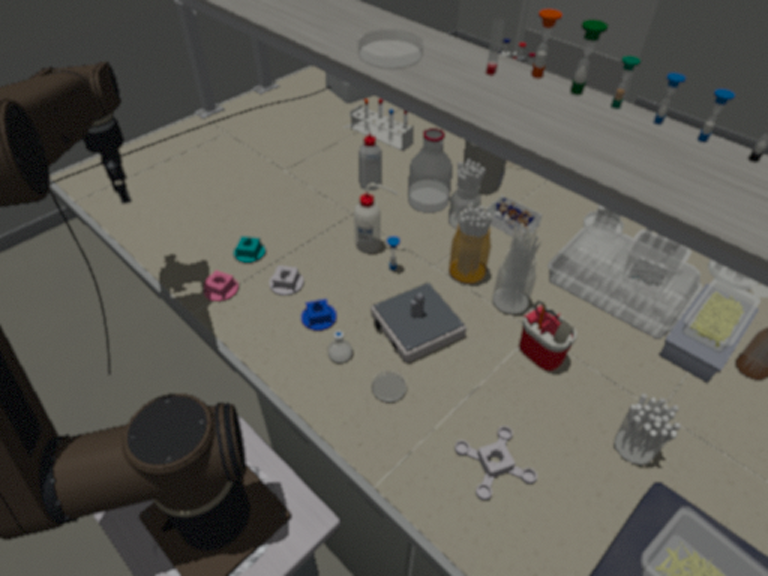

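Top view: the disc candidates are turquoise (193,311), white (261,314), blue (321,323) and pink (215,367). The white/aluminium one fits, since the coloured ones are look-alikes to leave alone. The rotor is at (543,333) and the drive at (402,265), with its knob at (377,296). I'll confirm with enlarged crops.

```bash
python3 - <<'E'
from h import *
c=ctrl.read_camera("top")
im=c["color"][:,:,::-1]
def cr(u,v,n,S): return cv2.resize(im[v-n:v+n,u-n:u+n],(S,S),interpolation=cv2.INTER_CUBIC)
a=np.hstack([cr(174,209,20,260),cr(361,222,27,260),cr(268,178,32,260)])
cv2.imwrite("pics/c.png",a)
E
```

```text
(no output)
```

View pics/c.png

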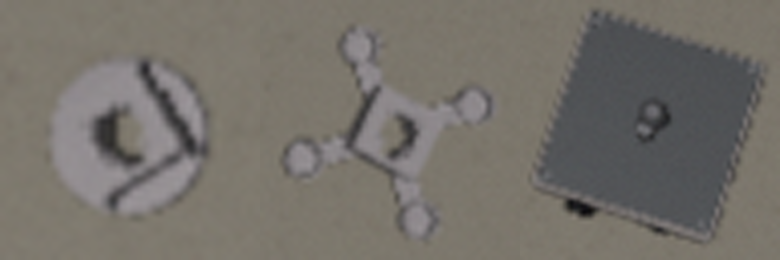

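```bash
cat >> h.py <<'E'
def yaw():
    x=R.from_quat(ctrl.get_state()["tcp_rot"]).as_matrix()[:,0]; return np.degrees(np.arctan2(x[1],x[0]))
def to(p,yw=None):
    "tool-frame shift (mm) and rotation vector (deg) to vertical pose at world p with tool-x yaw yw (deg)"
    s=ctrl.get_state(); A=R.from_quat(s["tcp_rot"])
    yw=yaw() if yw is None else yw
    B=R.from_euler("z",yw,degrees=True)*R.from_euler("x",180,degrees=True)
    print("turn",np.degrees((A.inv()*B).as_rotvec()).round(2),"shift",(A.inv().apply(np.array(p)-s["eef_pos"])*1000).round(1))
E
python3 - <<'E'
from h import *
s=ctrl.get_state(); c=ctrl.read_camera("wrist"); E=np.array(c["extrinsics"])
print(yaw(),c["fx"],c["cx"],c["cy"]); T=R.from_quat(s["tcp_rot"]).as_matrix()
print("cam pos in tool",T.T@(-E[:3,:3].T@E[:3,3]-s["eef_pos"])); print((E[:3,:3]@T).round(2))
to([0.448,0.358,0.25]); to([0.53,0.06,0.25])
E
```

```text
158.18692266156623 297.3186396354542 255.2850684999338 193.51206260873053
cam pos in tool [ 0.07701541 -0.00132368 -0.1199256 ]
[[ 0.    1.   -0.  ]
 [-0.95  0.   -0.3 ]
 [-0.3   0.    0.95]]
turn [0. 0. 0.] shift [-282.9 -176.2    3.3]
turn [0. 0. 0.] shift [-469.8 -422.4    3.3]
```

Request:
send_rows --rows "0 0 0 -45 -28 8 1;0 0 0 -90 -56 15 1;0 0 0 -135 -84 25 1;0 0 0 -180 -112 35 1;0 0 0 -225 -140 45 1;0 0 0 -270 -168 53 1;0 0 0 -283 -176 53 1;0 0 0 -283 -176 53 1"

```text
time: 1.7
eef_pos: [0.4486, 0.3579, 0.2007]
tcp_rot: [0.19, 0.982, 0.0, 0.0]
contact_force: [-0.5, 1.4, 0.4]
opening: 0.998
finger_force: 0.0
```

```bash
python3 - <<'E'
from h import *
c=ctrl.read_camera("wrist"); save(c,"d.png",(60,40,450,384),1.5); print(yaw(),ctrl.get_state()["eef_pos"])
def F(cam,p):
    for r in ctrl.look_for(cam,p)[:3]:
        print(p,round(r["p"],2),w(cam,r["position"]).round(4))
F(c,"disc");F(c,"disc_keyway")
to([0.54,0.045,0.25],180)
E
```

```text
158.15646626296862 [0.44812475 0.3586068  0.20077678]
disc 0.81 [0.3313 0.456  0.0191]
disc 0.8 [0.4466 0.4996 0.0189]
disc 0.69 [0.4463 0.3618 0.0166]
disc_keyway 0.93 [0.4288 0.2275 0.02  ]
disc_keyway 0.84 [0.328  0.4515 0.0188]
disc_keyway 0.66 [0.4444 0.5    0.0214]
turn [ 5.000e-02  1.000e-02 -2.173e+01] shift [-202.3 -257.7  -49.5]
```

View pics/d.png

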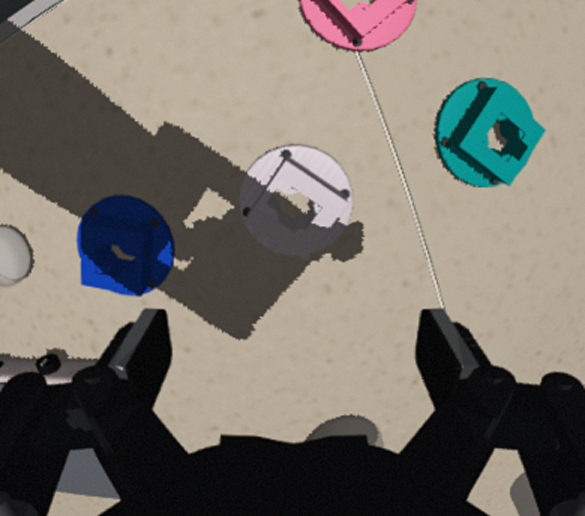

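Wrist view: white disc at crop px (297,200), hub turned about 30° in the picture, bore near (292,205). The shadow hides the keyway, so I'll make an ortho-rectified, brightened crop.

```bash
cat >> h.py <<'E'
def fproj(cam,P):
    E=np.array(cam["extrinsics"]); q=np.asarray(P)@E[:3,:3].T+E[:3,3]
    r=np.linalg.norm(q[...,:2],axis=-1); th=np.arctan2(r,q[...,2]); k=th/np.maximum(r,1e-9)
    return np.stack([cam["fx"]*q[...,0]*k+cam["cx"],cam["fy"]*q[...,1]*k+cam["cy"]],-1)
def ortho(cam,x,y,z,half=.05,S=380,gamma=.5):
    "map view: up = +x, left = +y, plane at height z"
    g=np.linspace(half,-half,S); X,Y=np.meshgrid(x+g,y+g,indexing="ij")
    uv=fproj(cam,np.stack([X,Y,np.full_like(X,z)],-1)).astype(np.float32)
    im=cv2.remap(cam["color"][:,:,::-1].copy(),uv[...,0],uv[...,1],cv2.INTER_CUBIC)
    return (255*(im/255.)**gamma).astype(np.uint8)
E
python3 - <<'E'
from h import *
c=ctrl.read_camera("wrist")
cv2.imwrite("pics/e.png",np.hstack([ortho(c,.447,.36,.034),ortho(c,.447,.36,.034,.035)]))
E
```

```text
(no output)
```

View pics/e.png

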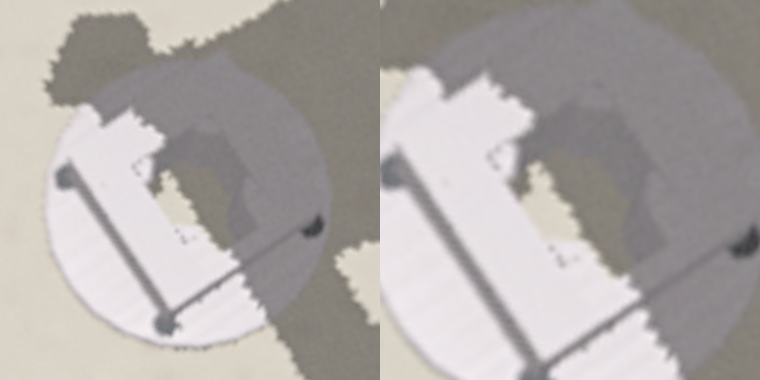

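Request:
send_rows --rows "0 0 -4 -30 -37 -10 1;0 0 -8 -60 -75 -20 1;0 0 -12 -90 -115 -30 1;0 0 -16 -120 -152 -40 1;0 0 -22 -150 -190 -50 1;0 0 -22 -180 -228 -50 1;0 0 -22 -202 -258 -50 1;0 0 -22 -202 -258 -50 1"

```text
time: 2.9
eef_pos: [0.5403, 0.0427, 0.2506]
tcp_rot: [-0.001, 1.0, -0.0, 0.0]
contact_force: [-0.7, 1.3, 0.4]
opening: 0.999
finger_force: 0.0
```

```bash
python3 - <<'E'
from h import *
c=ctrl.read_camera("wrist")
cv2.imwrite("pics/f.png",np.hstack([ortho(c,.566,.04,.045,.11,400,.6),ortho(c,.566,.04,.091,.035,400,.6)]))
find(c,["deck","post_top","drive"])
to([0.42,-0.285,0.2],180)
E
```

```text
deck 0.85 [0.5594 0.0362 0.0469]
post_top 0.58 [0.5578 0.0373 0.0447]
drive 0.65 [0.5618 0.0363 0.0453]
drive 0.2 [ 0.423  -0.2734  0.0143]
turn [ 0.02 -0.01  0.3 ] shift [ 121.2 -329.4   50.2]
```

View pics/f.png

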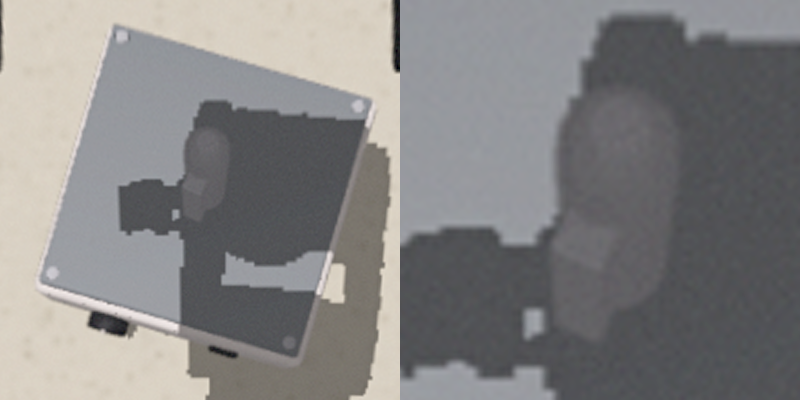

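Drive: deck pins give the centre at about (0.572, 0.037), with the front heading 163.8°. The key-top quad at right-panel (588,240) points to heading ≈159°. Now the rotor.

Request:
send_rows --rows "0 0 0 20 -55 0 1;0 0 0 40 -110 5 1;0 0 0 60 -165 15 1;0 0 0 80 -220 30 1;0 0 0 101 -275 40 1;0 0 0 121 -330 50 1;0 0 0 121 -330 50 1"

```text
time: 3.98
eef_pos: [0.4189, -0.2885, 0.1996]
tcp_rot: [0.0, 1.0, 0.0, -0.001]
contact_force: [0.6, 1.0, 0.8]
opening: 0.996
finger_force: 0.0
```

```bash
python3 - <<'E'
from h import *
t=ctrl.read_camera("top"); print("deck top cam",pix2w(t,268.2,176.7,.045))
c=ctrl.read_camera("wrist")
cv2.imwrite("pics/g.png",np.hstack([ortho(c,.423,-.285,.030,.09,400,.6),ortho(c,.423,-.285,.03,.035,400,.6)]))
find(c,["rotor","rotor_keyway"]); print(ctrl.get_state()["qpos"])
find(t,["deck","rotor"])
E
```

```text
deck top cam [0.56716173 0.03773828 0.045     ]
rotor 0.82 [ 0.4207 -0.2882  0.0161]
rotor_keyway 0.97 [ 0.4192 -0.2901  0.0131]
rotor_keyway 0.64 [ 4.06e-01 -2.81e-02  4.00e-04]
[-7.96044101e-01 -3.33137751e-02  2.02984478e+00  4.71910323e-04
  1.14489799e+00 -2.37259249e+00]
deck 0.94 [0.5652 0.037  0.0446]
rotor 0.64 [ 0.4184 -0.2686  0.0132]
```

View pics/g.png

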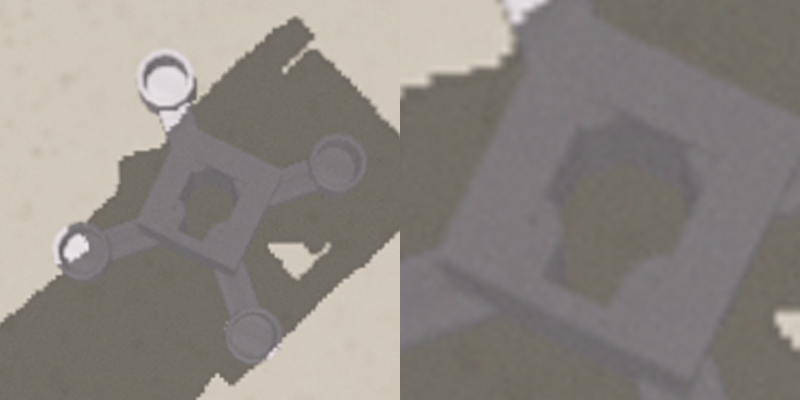

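Rotor: hub centre about (0.423, -0.290). The slot opens toward lower-left (right panel (585,290)), heading 154.0° from hub edges and cups. I'll grip with tool yaw 154.

```bash
python3 - <<'E'
from h import *
to([.4233,-.2901,.028],154)
E
```

```text
turn [-1.000e-02  3.000e-02  2.635e+01] shift [ -2.5  -4.7 172.7]
```

Request:
send_rows --rows "0 0 9 -1 -1 40 1;0 0 18 -2 -2 90 1;0 0 26.2 -3 -4 135 1;0 0 26.2 -3 -4 160 1;0 0 26.2 -3 -4 172 1;0 0 26.2 -3 -4 172 1"

```text
time: 5.03
eef_pos: [0.4231, -0.2902, 0.0282]
tcp_rot: [0.224, 0.974, 0.0, -0.0]
contact_force: [0.4, 0.4, 0.4]
opening: 1.003
finger_force: 0.0
```

Request:
send_rows --rows "0 0 0 0 0 0 -0.3;0 0 0 0 0 0 -1;0 0 0 0 0 0 -1;0 0 0 0 0 0 -1;0 0 0 0 0 0 -1" --grip_force 70

```text
time: 5.65
eef_pos: [0.4241, -0.2919, 0.0302]
tcp_rot: [0.225, 0.974, -0.001, 0.002]
contact_force: [1.1, 2.4, 6.5]
opening: 0.568
finger_force: 76.2
```

Request:
send_rows --rows "0 0 0 0 0 -25 -1;0 0 0 0 0 -80 -1;0 0 0 0 0 -135 -1;0 0 0 2 40 -162 -1;0 0 0 4 95 -162 -1;0 0 0 6 155 -162 -1;0 0 -2 8 215 -162 -1;0 0 -4 10 270 -162 -1"

```text
time: 6.65
eef_pos: [0.5321, -0.0419, 0.1897]
tcp_rot: [0.19, 0.982, -0.0, -0.0]
contact_force: [0.0, -1.4, -2.5]
opening: 0.568
finger_force: 75.1
```

Request:
send_rows --rows "0 0 0 0 40 0 -1;0 0 -1 0 75 0 -1;0 0 -1 0 90 0 -1;0 0 -1 0 90 0 -1;0 0 -1 0 90 0 -1"

```text
time: 7.28
eef_pos: [0.5656, 0.0386, 0.19]
tcp_rot: [0.183, 0.983, -0.0, -0.0]
contact_force: [0.1, -0.1, -2.3]
opening: 0.568
finger_force: 75.1
```

```bash
python3 - <<'E'
from h import *
c=ctrl.read_camera("wrist"); print(yaw())
for i in range(3):
  s=ctrl.get_state(); print(s["eef_pos"],s["contact_force"]); t=ctrl.read_camera("scene")
z=s["eef_pos"][2]
cv2.imwrite("pics/h.png",np.hstack([ortho(c,.572,.037,z+.002,.06,400,.6),cv2.resize(t["color"][110:270,170:330,::-1],(400,400),interpolation=cv2.INTER_CUBIC)]))
E
```

```text
158.9018930917923
[0.56564926 0.03842953 0.19011756] [ 1.43384295 -0.26667411 -2.02389032]
[0.56571661 0.03842382 0.19021984] [ 0.48051216 -0.00995632 -2.08251321]
[0.56580925 0.03849716 0.19030952] [-0.0184141  -0.41741516 -2.63194385]
```

View pics/h.png

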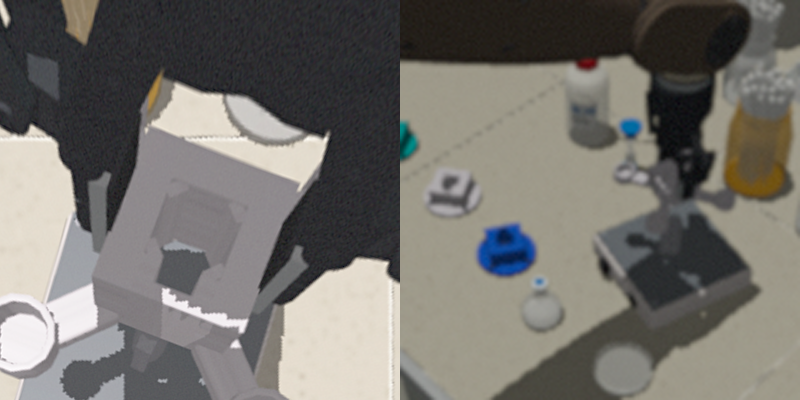

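```bash
python3 - <<'E'
from h import *
t=ctrl.read_camera("top"); print("rotor top cam",pix2w(t,360.4,222.3,.014))
# wrist ray for cups: camera was at tool (77,-1.3,-120) with tcp (.4204,-.2865,.2), yaw180
C=np.array([.4204-.077,-.2865,.32]); P=np.array([.4196,-.2895,.03]); print(P+(P-C)*(.016/.29))
print("yaw",yaw(),ctrl.get_state()["eef_pos"])
E
```

```text
rotor top cam [ 0.42293169 -0.28382824  0.014     ]
[ 0.42380414 -0.28966552  0.014     ]
yaw 158.9136892679892 [0.56593073 0.03876561 0.19038562]
```

Request:
send_rows --rows "0 0 0 -6.4 -1.2 20 -1;0 0 0 -6.4 -1.2 45 -1;0 0 0 -6.4 -1.2 52 -1;0 0 0 -6.4 -1.2 55 -1;0 0 0 -6.4 -1.2 58 -1;0 0 0 -6.4 -1.2 60 -1;0 0 0 -6.4 -1.2 60 -1"

```text
time: 8.4
eef_pos: [0.5718, 0.0362, 0.1307]
tcp_rot: [0.182, 0.983, 0.0, 0.0]
contact_force: [-0.2, -0.2, -2.3]
opening: 0.568
finger_force: 75.0
```

Request:
send_rows --rows "0 0 0 0 0 2 -1;0 0 0 0 0 4 -1;0 0 0 0 0 6 -1;0 0 0 0 0 6 -1"

```text
time: 8.9
eef_pos: [0.5717, 0.0364, 0.1242]
tcp_rot: [0.182, 0.983, 0.0, 0.0]
contact_force: [1.3, 0.8, -3.2]
opening: 0.568
finger_force: 75.1
```

Request:
send_rows --rows "0 0 0 0 0 2 -1;0 0 0 0 0 4 -1;0 0 0 0 0 6 -1;0 0 0 0 0 8 -1;0 0 0 0 0 8 -1"

```text
time: 9.52
eef_pos: [0.573, 0.0368, 0.117]
tcp_rot: [0.183, 0.983, 0.001, 0.002]
contact_force: [4.5, 4.6, -2.9]
opening: 0.566
finger_force: 75.1
```

Request:
send_rows --rows "0 0 0 -0.6 1.3 1 -1;0 0 0 -0.6 1.3 3 -1;0 0 0 -0.6 1.3 5 -1;0 0 0 -0.6 1.3 5 -1"

```text
time: 10.02
eef_pos: [0.5724, 0.0374, 0.1108]
tcp_rot: [0.183, 0.983, 0.0, -0.0]
contact_force: [2.0, 4.4, -2.1]
opening: 0.573
finger_force: 75.2
```

Request:
send_rows --rows "0 0 0 0.2 1 3 -1;0 0 0 0.2 1 7 -1;0 0 0 0.2 1 12 -1;0 0 0 0.2 1 17 -1;0 0 0 0.2 1 22 -1;0 0 0 0.2 1 26 -1;0 0 0 0.2 1 30 -1;0 0 0 0.2 1 30 -1"

```text
time: 11.02
eef_pos: [0.5725, 0.0382, 0.0809]
tcp_rot: [0.182, 0.983, -0.0, -0.0]
contact_force: [0.0, 0.4, -2.3]
opening: 0.568
finger_force: 75.1
```

```bash
python3 - <<'E'
from h import *
s=ctrl.get_state(); print(s["eef_pos"],s["contact_force"],s["wrist_torque"],yaw())
E
```

```text
[0.57250532 0.03820178 0.08088165] [ 0.0091137   0.37100916 -2.34320616] [ 0.04354222 -0.06952168  0.03186739] 158.98886337662833
```

Free of contact and well down on the key. On to the deck.

Request:
send_rows --rows "0 0 0 0 0 3 -1;0 0 0 0 0 5 -1;0 0 0 0 0 6.5 -1;0 0 0 0 0 7.5 -1;0 0 0 0 0 8 -1;0 0 0 0 0 8 -1"

```text
time: 11.78
eef_pos: [0.5728, 0.0382, 0.0752]
tcp_rot: [0.182, 0.983, -0.0, -0.001]
contact_force: [-6.2, -0.7, 8.0]
opening: 0.565
finger_force: 76.5
```

Request:
send_rows --rows "0 0 0 0 0 0 -0.1;0 0 0 0 0 0 0.4;0 0 0 0 0 0 1;0 0 0 0 0 0 1;0 0 0 0 0 -20 1;0 0 0 0 0 -60 1;0 0 0 0 0 -115 1;0 0 0 30 0 -150 1"

```text
time: 12.78
eef_pos: [0.5469, 0.0483, 0.2286]
tcp_rot: [0.183, 0.983, 0.0, 0.004]
contact_force: [0.2, 0.7, 0.7]
opening: 1.001
finger_force: 0.0
```

```bash
python3 - <<'E'
from h import *
s=ctrl.get_state(); print(s["eef_pos"],yaw())
c=ctrl.read_camera("wrist")
np.save("drive_view.npy",c["color"])
cv2.imwrite("pics/i.png",np.hstack([ortho(c,.572,.038,.075,.09,400,.6),ortho(c,.572,.038,.091,.035,400,.6)]))
to([.405,.30,.22],159)
E
```

```text
[0.54689887 0.04833466 0.22857152] 158.92345588224848
turn [0.2  0.54 0.02] shift [220.7 183.1  11.2]
```

View pics/i.png

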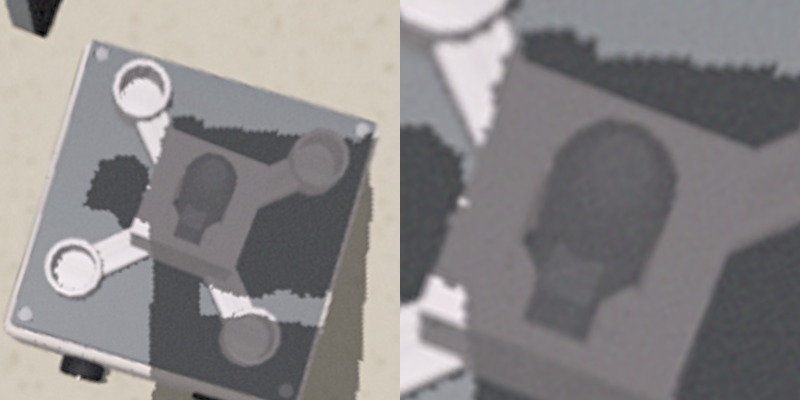

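Rotor is home: hub centred on the post, with the key top lying in the slot (right panel (565,290)). Now the disc.

Request:
send_rows --rows "0 0 0 36 42 0 1;0 0 0 72 84 0 1;0 0 0 108 126 10 1;0 0 0 144 167 20 1;0 0 0 180 209 30 1;0 0 0 216 251 39 1;0 0 0 216 251 39 1;0 0 0 216 251 39 1"

```text
time: 13.82
eef_pos: [0.4334, 0.3607, 0.1851]
tcp_rot: [0.182, 0.983, 0.0, 0.001]
contact_force: [0.3, -0.6, 0.4]
opening: 1.0
finger_force: 0.0
```

```bash
python3 - <<'E'
from h import *
s=ctrl.get_state(); print(s["eef_pos"],yaw())
c=ctrl.read_camera("wrist"); z=.034
find(c,["disc","disc_keyway"])
o=ortho(c,.447,.36,z,.05,400,1.0)
g=cv2.createCLAHE(6,(4,4)).apply(cv2.cvtColor(ortho(c,.447,.36,z,.03,400,.5),cv2.COLOR_BGR2GRAY))
cv2.imwrite("pics/j.png",np.hstack([ortho(c,.447,.36,z,.05,400,.5),cv2.cvtColor(g,cv2.COLOR_GRAY2BGR)]))
E
```

```text
[0.43337177 0.36073681 0.18513571] 159.0279615924834
disc 0.9 [0.4488 0.5007 0.017 ]
disc 0.74 [0.4473 0.3616 0.0175]
disc 0.67 [0.3259 0.4533 0.0208]
disc 0.66 [0.4284 0.2297 0.0232]
disc_keyway 0.97 [0.4277 0.2291 0.0219]
disc_keyway 0.87 [0.4441 0.5034 0.0185]
disc_keyway 0.63 [0.3284 0.4537 0.0224]
disc_keyway 0.61 [0.4399 0.3624 0.0216]
```

View pics/j.png

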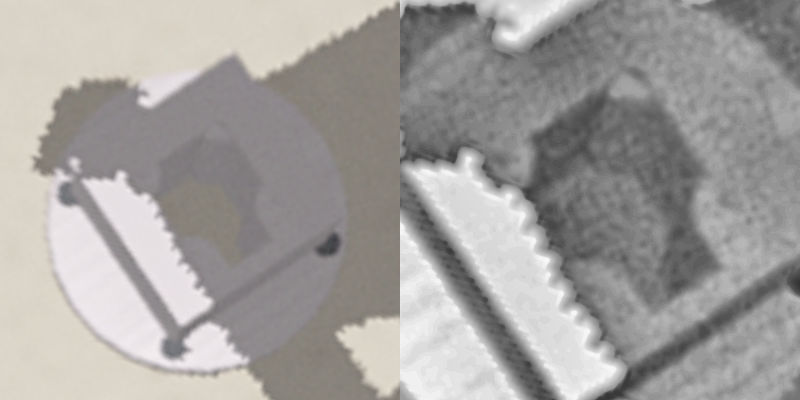

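Disc: the slot opens toward lower-right (right panel (690,285)), heading ≈214°. The centre is about (0.4498, 0.3578). I'll grip with yaw 214.

Request:
send_rows --rows "0 0 -10 -4 1 10 1;0 0 -20 -8 2 30 1;0 0 -30 -12 3 60 1;0 0 -40 -17 3.5 90 1;0 0 -50 -17 3.5 115 1;0 0 -55 -17 3.5 135 1;0 0 -55 -17 3.5 149 1;0 0 -55 -17 3.5 149 1"

```text
time: 14.98
eef_pos: [0.4501, 0.3569, 0.0345]
tcp_rot: [-0.291, 0.957, -0.0, -0.001]
contact_force: [0.0, -0.7, 0.3]
opening: 1.0
finger_force: 0.0
```

```bash
python3 - <<'E'
from h import *
c=ctrl.read_camera("wrist")
s=ctrl.get_state(); print(s["eef_pos"],yaw(),s["contact_force"])
to([.4498,.3578,.034],214)
E
```

```text
[0.45066995 0.3574433  0.03544527] -146.12671029757863 [-0.04834469  0.22742697  0.79178011]
turn [ 0.   -0.01 -0.13] shift [0.5 0.8 1.4]
```

Request:
send_rows --rows "0 0 0 0 0 0 -0.3;0 0 0 0 0 0 -1;0 0 0 0 0 0 -1;0 0 0 0 0 0 -1;0 0 0 0 0 0 -1" --grip_force 70

```text
time: 15.65
eef_pos: [0.4513, 0.3586, 0.0368]
tcp_rot: [-0.292, 0.956, 0.0, 0.001]
contact_force: [-0.4, -0.2, 5.4]
opening: 0.566
finger_force: 76.0
```

```bash
python3 - <<'E'
from h import *
s=ctrl.get_state(); print(s["eef_pos"],yaw(),s["contact_force"],s["wrist_torque"])
E
```

```text
[0.45131751 0.358579   0.03682906] -146.02100482501487 [-0.40465495 -0.22905346  5.37762458] [ 0.02643564  0.10506183 -0.01353473]
```

Request:
send_rows --rows "0 0 0 0 0 -25 -1;0 0 0 0 0 -80 -1;0 0 0 0 0 -130 -1;0 0 9 10 -45 -160 -1;0 0 18 20 -95 -165 -1;0 0 27 32 -145 -165 -1;0 0 36 45 -200 -165 -1;0 0 45 56 -250 -165 -1"

```text
time: 16.65
eef_pos: [0.5431, 0.1174, 0.1991]
tcp_rot: [0.099, 0.995, -0.0, -0.001]
contact_force: [0.8, 0.4, -2.1]
opening: 0.569
finger_force: 75.1
```

```bash
python3 - <<'E'
from h import *
s=ctrl.get_state(); print(s["eef_pos"],yaw(),s["contact_force"],s["opening"])
to([.5725,.0382,.170],159)
E
```

```text
[0.54307311 0.11744426 0.19910008] 168.6739538603089 [ 0.77881706  0.36085191 -2.07936119] 0.5690224953225572
turn [-0.04 -0.11  9.67] shift [-44.5 -71.9  29.1]
```

Request:
send_rows --rows "0 0 5 -22 -36 5 -1;0 0 9.8 -44 -72 15 -1;0 0 9.8 -44.5 -73 27 -1;0 0 9.8 -44.5 -73 30 -1;0 0 9.8 -44.5 -73 30 -1;0 0 9.8 -44.5 -73 30 -1"

```text
time: 17.4
eef_pos: [0.5733, 0.0401, 0.1708]
tcp_rot: [0.18, 0.984, 0.0, 0.0]
contact_force: [-0.3, -0.1, -2.3]
opening: 0.566
finger_force: 75.1
```

```bash
python3 - <<'E'
from h import *
for i in range(2):
  c=ctrl.read_camera("wrist"); s=ctrl.get_state(); print(s["eef_pos"],yaw())
to([.5725,.0382,.137],159)
# hub top edge orientation in hand, at yaw 159
z=s["eef_pos"][2]
g=cv2.cvtColor(ortho(c,.572,.038,z,.04,400,.6),cv2.COLOR_BGR2GRAY)
l=cv2.HoughLinesP(cv2.Canny(g,40,100),1,np.pi/360,40,minLineLength=70,maxLineGap=8)
for a,b,d,e in l[:,0][:14]: print(a,b,d,e,"heading",round(np.degrees(np.arctan2(-(d-a),-(e-b)))%90,1))
E
```

```text
[0.57341702 0.0399807  0.17092901] 159.26986977081657
[0.57346388 0.0398254  0.17096121] 159.25694503032034
turn [0.02 0.06 0.26] shift [ 0.4 -1.9 34. ]
137 54 344 132 heading 69.4
197 43 275 43 heading 0.0
64 208 100 112 heading 69.4
291 327 362 259 heading 43.8
29 130 33 204 heading 3.1
108 43 218 84 heading 69.6
321 196 375 122 heading 53.9
58 217 58 135 heading 0.0
108 40 183 40 heading 0.0
4 112 12 183 heading 6.4
130 39 201 39 heading 0.0
```

Request:
send_rows --rows "0 0 0.3 0.3 -1.5 15 -1;0 0 0.3 0.3 -1.5 24 -1;0 0 0.3 0.3 -1.5 29 -1;0 0 0.3 0.3 -1.5 33 -1;0 0 0.3 0.3 -1.5 33 -1"

```text
time: 18.12
eef_pos: [0.5724, 0.0378, 0.137]
tcp_rot: [0.183, 0.983, -0.0, -0.0]
contact_force: [0.3, -0.0, -1.2]
opening: 0.566
finger_force: 75.1
```

Request:
send_rows --rows "0 0 0 0 0 2 -1;0 0 0 0 0 4 -1;0 0 0 0 0 6 -1;0 0 0 0 0 6 -1"

```text
time: 18.62
eef_pos: [0.5724, 0.0378, 0.1311]
tcp_rot: [0.183, 0.983, -0.0, -0.0]
contact_force: [-0.4, -0.3, -2.7]
opening: 0.565
finger_force: 75.1
```

Request:
send_rows --rows "0 0 0 0 0 2 -1;0 0 0 0 0 4 -1;0 0 0 0 0 6 -1;0 0 0 0 0 8 -1;0 0 0 0 0 8 -1"

```text
time: 19.25
eef_pos: [0.5723, 0.0378, 0.123]
tcp_rot: [0.183, 0.983, -0.0, -0.0]
contact_force: [0.2, -0.4, -2.0]
opening: 0.562
finger_force: 75.1
```

Request:
send_rows --rows "0 0 0 0 0 2.5 -1;0 0 0 0 0 5 -1;0 0 0 0 0 7.5 -1;0 0 0 0 0 9.5 -1;0 0 0 0 0 9.5 -1"

```text
time: 19.88
eef_pos: [0.5724, 0.0378, 0.1136]
tcp_rot: [0.183, 0.983, -0.0, -0.0]
contact_force: [0.9, -0.2, -1.9]
opening: 0.565
finger_force: 75.1
```

Request:
send_rows --rows "0 0 0 0 0 1 -1;0 0 0 0 0 2 -1;0 0 0 0 0 3 -1;0 0 0 0 0 3 -1"

```text
time: 20.38
eef_pos: [0.5726, 0.0378, 0.1118]
tcp_rot: [0.183, 0.983, -0.0, -0.0]
contact_force: [-4.1, -0.6, 5.5]
opening: 0.567
finger_force: 75.8
```

Seated: 0.1118 − 0.0368 = 0.075. Releasing and backing off.

Request:
send_rows --rows "0 0 0 0 0 0 -0.1;0 0 0 0 0 0 0.4;0 0 0 0 0 0 1;0 0 0 0 0 0 1;0 0 0 0 0 -20 1;0 0 0 0 0 -60 1;0 0 0 0 0 -110 1;0 0 0 30 0 -120 1"

```text
time: 21.38
eef_pos: [0.5479, 0.0479, 0.2378]
tcp_rot: [0.184, 0.983, 0.0, 0.006]
contact_force: [-0.7, -0.4, 0.4]
opening: 0.997
finger_force: 0.0
```

```bash
python3 - <<'E'
from h import *
c=ctrl.read_camera("wrist"); s=ctrl.get_state(); print(s["eef_pos"],yaw(),s["opening"],s["contact_force"])
find(c,["disc","disc_keyway","rotor"],3)
def circ(z,h):
    g=cv2.medianBlur(cv2.cvtColor(ortho(c,.572,.038,z,h,400,.6),cv2.COLOR_BGR2GRAY),5)
    l=cv2.HoughLinesP(cv2.Canny(g,30,80),1,np.pi/360,40,minLineLength=80,maxLineGap=8)
    print([round(np.degrees(np.arctan2(a-d,b-e))%90,1) for a,b,d,e in l[:,0][:10]])
    k=cv2.HoughCircles(g,cv2.HOUGH_GRADIENT,1,50,param1=80,param2=20,minRadius=int(.036/h*200),maxRadius=int(.048/h*200))
    if k is not None:
        for u,v,r in k[0][:3]: print("circle",.572+h-2*h*v/399,.038+h-2*h*u/399,r*2*h/399)
circ(.083,.06)
E
```

```text
[0.54397277 0.04975012 0.23656438] 158.91998052936486 1.0011828103926335 [-0.30921045  1.98535323  0.11307718]
disc 0.72 [0.4347 0.2064 0.0235]
disc 0.56 [0.569  0.0395 0.0952]
disc_keyway 0.96 [0.5599 0.0403 0.0977]
disc_keyway 0.87 [0.4365 0.2068 0.0216]
disc_keyway 0.55 [0.4506 0.4797 0.0058]
rotor 0.56 [0.5513 0.0526 0.0559]
rotor 0.41 [0.5604 0.041  0.0983]
[np.float64(72.5), np.float64(73.3)]
circle 0.57260156 0.03649624 0.041624058
```

```bash
python3 -c "
from plant import ctrl
print(ctrl.sign_off())"
```

```text
the job is handed in; nothing more can be done
None
```

The rotor is down on the deck and the clamp disc is down on its hub, both keyed and released. The flask, dish and timer were not touched, and I handed the job in at about 21 s; its verdict was not shown.

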